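# Load a battery pack into the bench tester past its sprung dust flap and start the test

## Task

Take the battery pack with the green end and slide it, contacts first, past the sprung dust flap into the bench tester until you feel it fully home against the contact block inside, pushing gently and not ramming it. Let go of it and then press the tester's green start button down and release it. Leave the blue-ended pack and the other things on the bench where they are.

Things in the scene. Friction and masses are not known exactly. Their poses are not given: they have to be found in the camera images.
- pack: battery pack to load: black block with GREEN rear end, 150 long (x) x 45 wide (y) x 40 high (z) mm, 0.26 to 0.49 kg, lying flat. Origin: centre of its underside; +x towards the nose, z up. The front 12 mm is a narrower grey nose, 37 wide, 2 to 36 mm high, brass contacts on top; green from x = -73 to -27 mm. Grip it from above across the 45 mm width at the green end
- spare: another pack of the same size with a BLUE rear end; leave it alone. It and the green pack may lie in either of two places
- tester: bench tester, fixed, does not move, 170 long (x) x 120 wide (y) x 86 high (z) mm. Origin: centre of its underside on the bench; +x is the way the pack is pushed in, z up. Mouth in the face x = -85 mm; aluminium sill in front of it (x = -130 to -85), top 15 mm above the bench, level with the channel floor. More than 35 N of pack on tester is too much
- mouth (a point): middle of the lower edge of the mouth, 15 mm above the bench; axes as the tester's. Mouth 50 wide, 48 high; behind it a straight 50 mm wide channel. Unseen in it, a rigid brass contact block stops the pack's nose, clamped at another depth each time, 60 to 90 mm behind the mouth, so 60 to 90 mm of pack stays outside. More than 20 N on the block is too much
- flap (a joint): orange dust flap behind the mouth, hinged along the mouth's top edge, 68 mm above the bench; it swings inwards and up (rad, 0 = shut, grows as it opens, at most 1.5). Spring return: about 2 N at its lower edge to start it, about 4 N wide open. The nose pushes it open; it then rides on the pack's top at about 1.3 rad and drags on it
- start (a joint): green start button on the tester's top (m, 0 = up, 0.006 = fully down, counts as pressed from 0.004); spring, 5 N at full travel
- start_top (a point): middle of the top of the start button, 26 mm across, which is pressed straight down
- driver: red-handled screwdriver; leave alone
- mug: blue mug; leave alone
- tray: yellow parts tray 160 x 110 x 30 mm; leave alone
- jar: amber jar with black lid; leave alone
- meter: yellow multimeter 75 x 140 x 38 mm; leave alone
- motorbase: black round appliance base with a motor in it; leave alone
There are look-alikes about, which are no part of the job. Leave any turquoise look-alike of the pack alone. What is shaped like the tester but red is not meant.

How it is judged (in metres and radians):
On the way, in this order (a step that is already met when the one before it is completed fails the run):
1. the green-ended pack's nose is past the flap, which it holds open (value of joint flap above 1 rad and x of pack in the frame of tester between -0.125 and -0.05 m), for 0.1 s.
2. the pack is home against the contact block and the fingers have let go of it (horizontal distance between pack_c1 and block_c0 below 0.015 m and contact force between pack and the fingers below 0.1 N), for 0.2 s.
3. the start button is pressed down with the pack home (value of joint start above 0.004 m and horizontal distance between pack_c1 and block_c0 below 0.015 m), for 0.05 s.
At the end, for the whole second after the job is handed in: the green-ended pack lies at rest flat on the tester's channel floor, released, straight in the channel (within 0.12 rad), its nose within 2 mm of the contact block, the flap resting on it, and the start button has come back up (horizontal distance between pack_c1 and block_c0 below 0.015 m and z of pack in the frame of tester below 0.019 m and angle between the x axis of pack and the x axis of tester, either way round below 0.12 rad and angle between pack's own z axis and vertical below 0.08 rad and linear speed of pack below 0.01 m/s and value of joint start below 0.002 m and value of joint flap above 1 rad); the robot touches nothing.
It fails at once if the pack is pushed against the contact block with more than 20 N (contact force between pack and block_c0 above 20 N).
It fails at once if the pack is pushed or jammed against the tester with more than 35 N (contact force between pack and tester above 35 N).
It fails at once if the start button is pressed while the pack is not home (value of joint start above 0.004 m and not (horizontal distance between pack_c1 and block_c0 below 0.015 m)).
It fails at once if the blue-ended pack is moved by more than 20 mm (distance of spare from where it was at the start of the episode above 0.02 m).
It fails at once if another thing on the bench is moved by more than 40 mm (distance of any of driver, mug, tray, jar, meter, motorbase from where it was at the start of the episode above 0.04 m).
It also fails if it takes over 48 s, if anything falls off the work surface, if the arm or the gripper's body presses on something with over 40 N, if the wrist force passes 120 N, or if a joint passes its speed limit or range.

## Robot

A 6-joint arm with a two-finger parallel gripper is mounted at the origin on the work surface. World frame = base frame: x ahead of the robot, y to its left, z up, the work surface at z = 0. Lengths are in mm, angles in rad, forces in N, time in s.
With the tool pointing down it reaches from about 300 to 775 mm from the base axis. Payload 14.6 kg.
Tool frame: the origin (TCP) lies on the centre line of the jaws, within the pads' length; the fingertips stand 22 mm ahead of it and the grasp point (between the pads) lies 3 mm ahead of it (manip.tcp_to_tips is the distance from the TCP to the fingertips, in mm); z points along the fingers, y is the direction in which the jaws open and shut (so a half turn about z gives the same grasp; the last joint's range is limited). The gripper opens to 94 mm and grips with 3 to 60 N. Pads are 16 mm wide; open, the fingers measure 119 mm over their backs; the gripper's body (75 mm by 177 mm) begins 78 mm behind the grasp point.
Start: joints at [-1.311, 0.3, 1.521, -0, 1.321, -0.067], TCP at [176.551, -520.883, 227.446] pointing down, gripper open.
Joint ranges: [-3.03, 3.03], [-0.79, 2.21], [0.23, 2.52], [-1.04, 4.18], [0, 3.07], [-2.55, 2.55]. Speed limits (rad/s): [2.22, 2.22, 2.57, 3.14, 3.14, 3.14].

## Interface

Orientations are given as [roll, pitch, yaw] about the fixed x, y, z axes, in that order (R = Rz(yaw) Ry(pitch) Rx(roll)).
In Python, from cell import manip, vision, workorder gives the robot as it stands.
- The arm moves only by the tool carry_out, never from a script. Its argument "deltas" is a list of rows, each a list of 3 entries, a list of its own where there are three numbers: the shift along the tool's x, y, z in cm, then the turn about the tool's z in degrees, then the opening, from 0 (shut) to 1 (fully open). A call has 1 to 20 rows; each row shifts and turns the commanded pose from where the row before left it, along the tool's axes as they then stand; what a row does not reach is not made up. A row lasts 1/12 s, in which the tool goes at most 41.7 mm and 7.16 degrees, less where a joint would pass 70% of its speed; a pose out of reach is approached as far as the arm can. A call with a gripper value outside its range is refused whole. The fingers move at their own pace and stop on an object; "grip_force" is the grip in N (left out, the last holds). Time passes only in rows, so rows that do not move let the fingers close. It gives the time, the measured TCP pose, the force and the opening at its end, in the units of the state.
- manip.read_state(): the state, without advancing time (a new reading comes with each control period).
- vision.camera(name): name is "scene" or "top" or "wrist"; returns (picture, depth): 420x560x3 uint8, red, green, blue; 420x560 float32, mm along the optical axis (not along the pixel's ray), 0 where there is no reading.
- vision.calibration(name): a dict with "mtx" (3x3 intrinsics, pixels), "distortion" ([k1, k2, p1, p2, k3] as OpenCV has them; the pictures are not rectified), "eye" and "orientation" of the camera in the world. Camera axes: x right, y down, z forward; pixel columns grow to the right and rows downward; lengths in mm; the calibration is good to about 2 mm. A picture is of the moment at which its call begins: read the wrist's pose just before it. calibration takes no time and is no camera call; for the wrist camera it gives the pose at the moment of the call.
- workorder.sign_off(): hands the job in, once; it reports no verdict.
The state is a dict: "clock": time; "joints": joint angles; "qd": joint speeds; "effort": joint torques, N m; "eef_pos": TCP position; "eef_rot": TCP orientation; "wrist_force": force on the tool from outside, world axes, zero at the start; "moment": the same for the moment, N m; "finger_gap": finger opening in mm.
Only numpy, scipy, OpenCV 4.12 (cv2) and the standard library are available. Lean on these libraries where they do the work, as an engineer would, in place of code of your own. Each camera call takes 0.05 s, during which the arm holds its last target.

## Working session

There is one attempt and no reset: what is moved stays moved. The work goes in short steps, Python scripts to look and compute and a tool call to move; the robot and the scene stay as the last step left them, time stands still between calls to the robot, and variables do not carry over. Pictures are saved under pics/ and viewed, and the job is handed in when it is done.

Besides the shell and the picture viewer there is one more tool, called after "Request:" by a JSON object that holds its "fn" and its "kwargs". carry_out: Moves the arm, as the interface text tells. Its arguments: {"type":"object","properties":{"deltas":{"type":"array","items":{"type":"array"}},"grip_force":{"type":"number"}},"required":["deltas"]}

```bash
mkdir -p pics; ls; cat > h.py <<'E'
import numpy as np,cv2
from cell import manip,vision,workorder
def grab(n,tag):
    c=vision.calibration(n);p,d=vision.camera(n)
    cv2.imwrite(f'pics/{tag}.png',p[:,:,::-1]);np.savez(f'pics/{tag}.npz',p=p,d=d,mtx=np.array(c['mtx']),dist=np.array(c['distortion']),eye=np.array(c['eye']),ori=np.array(c['orientation']))
    return c
E
python3 - <<'E'
from h import *
for n in ['scene','top','wrist']:
    c=grab(n,n+'0');print(n,c)
print(manip.read_state())
E
```

```text
pics
scene {'mtx': array([[465.93795457,   0.        , 284.58250523],
       [  0.        , 465.93795457, 203.80961233],
       [  0.        ,   0.        ,   1.        ]]), 'distortion': array([-0.1051293,  0.       ,  0.       ,  0.       ,  0.       ]), 'eye': array([1468.30177702, -370.46052042, 1143.59192848]), 'orientation': array([-2.37938451,  0.02108226,  1.18510445])}
top {'mtx': array([[545.38829447,   0.        , 275.47758083],
       [  0.        , 545.38829447, 207.51594081],
       [  0.        ,   0.        ,   1.        ]]), 'distortion': array([-0.06999031,  0.        ,  0.        ,  0.        ,  0.        ]), 'eye': array([ 248.04577907,   21.28675965, 1540.56520027]), 'orientation': array([-2.94350405, -0.00651763, -1.55480777])}
wrist {'mtx': array([[375.98087927,   0.        , 277.22016888],
       [  0.        , 375.98087927, 203.23867205],
       [  0.        ,   0.        ,   1.        ]]), 'distortion': array([0.02465466, 0.        , 0.        , 0.        , 0.        ]), 'eye': array([ 242.15087654, -499.73080811,  383.65479264]), 'orientation': array([ 2.90229946e+00,  8.23161034e-04, -1.24338576e+00])}
{'clock': 0.15, 'joints': array([-1.31063659e+00,  3.00349283e-01,  1.52144957e+00, -1.72697090e-05,
        1.32071995e+00, -6.66010491e-02]), 'qd': array([-0.00070046, -0.00033516, -0.00169103,  0.00021032, -0.00133444,
       -0.00194028]), 'effort': array([ 1.44079895e-03, -5.31960940e+01, -3.52820671e+01,  7.08296243e-02,
        2.35706905e-02, -7.38000585e-05]), 'eef_pos': array([ 176.48072453, -520.71512557,  227.00878308]), 'eef_rot': array([-3.14066745e+00, -4.49450167e-05,  3.26765051e-01]), 'wrist_force': array([-0.410095  , -0.20569125, -0.31592855]), 'moment': array([ 0.03304885, -0.0707923 ,  0.02826681]), 'finger_gap': 94.15245367848699}
```

View pics/scene0.png

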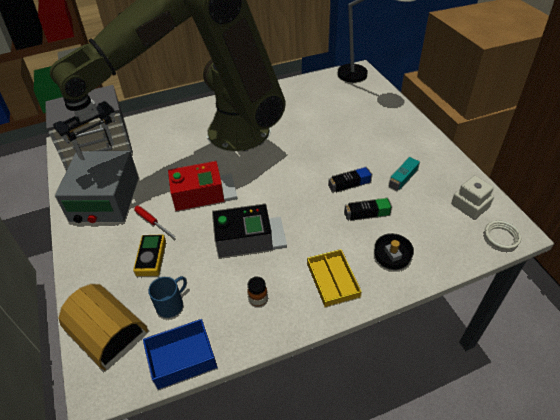

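View pics/top0.png

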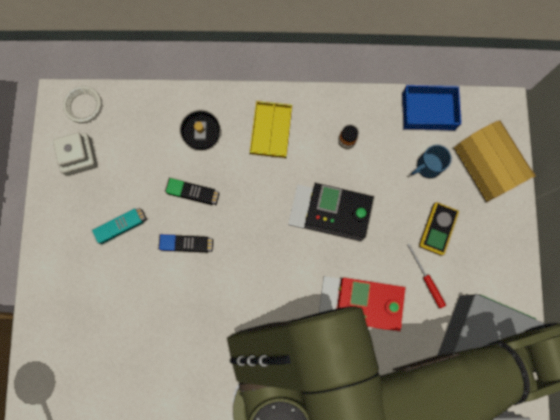

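View pics/wrist0.png

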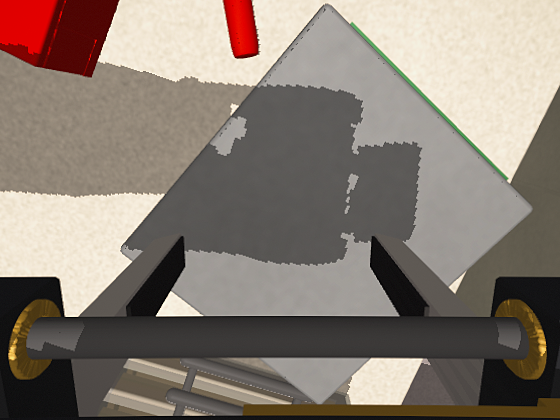

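The green pack is at top px (192,191), with its nose pointing right. The black tester is at (340,210), with its sill at (301,205) and the start button at (361,213). I'll measure these using depth heights.

```bash
cat >> h.py <<'E'
from scipy.spatial.transform import Rotation as Ro
def cloud(tag):
    f=np.load(f'pics/{tag}.npz');d=f['d'];H,W=d.shape
    u,v=np.meshgrid(np.arange(W),np.arange(H));uv=np.stack([u,v],-1).reshape(-1,1,2).astype(float)
    n=cv2.undistortPoints(uv,f['mtx'],f['dist']).reshape(H,W,2)
    P=np.dstack([n*d[...,None],d])@Ro.from_euler('xyz',f['ori']).as_matrix().T+f['eye']
    return f['p'],P,n,f
def ray(tag,uv,z):
    f=np.load(f'pics/{tag}.npz')
    n=cv2.undistortPoints(np.array(uv,float).reshape(-1,1,2),f['mtx'],f['dist'])[:,0]
    r=np.c_[n,np.ones(len(n))]@Ro.from_euler('xyz',f['ori']).as_matrix().T
    return f['eye']+r*((z-f['eye'][2])/r[:,2])[:,None]
def rect(tag,box,zlo,zhi,z,col=None):
    p,P,n,f=cloud(tag);m=np.zeros(p.shape[:2],np.uint8);x0,y0,x1,y1=box
    m[y0:y1,x0:x1]=1
    if zhi: m&=((P[...,2]>zlo)&(P[...,2]<zhi)).astype(np.uint8)
    if col is not None:
        h=cv2.cvtColor(p,cv2.COLOR_RGB2HSV);m&=(cv2.inRange(h,col[0],col[1])>0).astype(np.uint8)
    k,l,s,c=cv2.connectedComponentsWithStats(m);i=1+np.argmax(s[1:,4]);vv,uu=np.where(l==i)
    W=ray(tag,np.c_[uu,vv],z)[:,:2]
    (cx,cy),(w,hh),a=cv2.minAreaRect(W.astype(np.float32))
    return dict(n=len(uu),medz=np.median(P[l==i][:,2]),c=(cx,cy),size=(w,hh),ang=a,mean=W.mean(0))
E
python3 - <<'E'
from h import *
g=((45,80,40),(85,255,255))
p,P,n,f=cloud('top0')
print('table',P[300,150],P[230,260])
print('pack',rect('top0',(150,165,230,215),28,60,40))
print('packgreen',rect('top0',(150,165,230,215),28,60,40,g))
print('spare',rect('top0',(150,225,220,265),28,60,40))
print('tester',rect('top0',(280,170,385,250),75,110,86))
print('button',rect('top0',(350,200,372,225),60,130,90,g))
print('sill',rect('top0',(280,170,330,240),9,25,15))
h=cv2.resize(p[160:260,140:390],None,fx=3.2,fy=3.2,interpolation=cv2.INTER_CUBIC);cv2.imwrite('pics/crop0.png',h[:,:,::-1])
s=cloud('scene0')[0];h=cv2.resize(s[150:270,190:410],None,fx=3.6,fy=3.6,interpolation=cv2.INTER_CUBIC);cv2.imwrite('pics/crop1.png',h[:,:,::-1])
E
```

```text
table [287.33800021 362.04268458   4.2558243 ] [ 4.91184192e+02  5.93750931e+01 -4.55788114e-01]
pack {'n': 849, 'medz': np.float64(38.97762815305373), 'c': (593.260009765625, 254.4385986328125), 'size': (152.55276489257812, 47.510902404785156), 'ang': 76.65386199951172, 'mean': array([594.04446137, 255.84108633])}
packgreen {'n': 249, 'medz': np.float64(39.495729969667764), 'c': (603.54345703125, 302.353515625), 'size': (46.22101593017578, 45.40224075317383), 'ang': 76.65757751464844, 'mean': array([603.94077691, 302.24526836])}
spare {'n': 872, 'medz': np.float64(38.922737968366164), 'c': (445.408935546875, 266.4407043457031), 'size': (151.23423767089844, 46.38926696777344), 'ang': 88.69854736328125, 'mean': array([445.46185679, 268.02298164])}
tester {'n': 2713, 'medz': np.float64(85.88242784479098), 'c': (537.0563354492188, -158.54864501953125), 'size': (170.1778564453125, 122.5598373413086), 'ang': 77.70317077636719, 'mean': array([ 537.15150351, -158.49059423])}
button {'n': 115, 'medz': np.float64(104.66853784559385), 'c': (529.5889282226562, -214.58343505859375), 'size': (30.017366409301758, 30.74765396118164), 'ang': 89.2810287475586, 'mean': array([ 529.85929324, -215.10339413])}
sill {'n': 609, 'medz': np.float64(14.751333337442702), 'c': (561.2845458984375, -54.227569580078125), 'size': (45.85691452026367, 122.97862243652344), 'ang': 77.78999328613281, 'mean': array([560.81018539, -53.53836924])}
```

View pics/crop0.png

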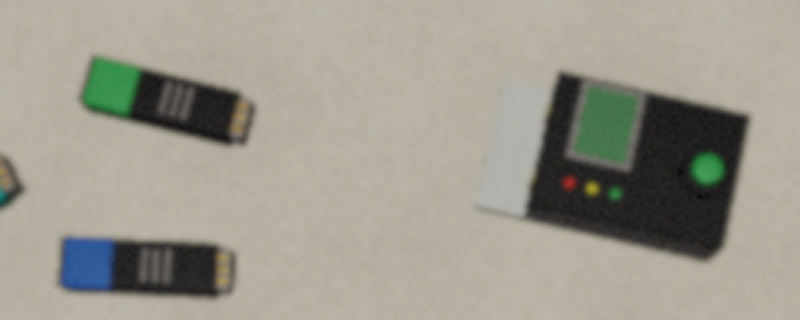

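View pics/crop1.png

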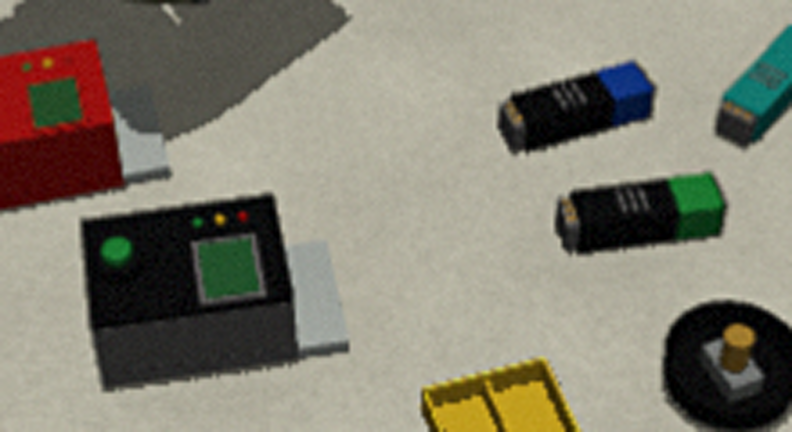

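Request:
{"fn": "carry_out", "kwargs": {"deltas": [[[1.5,-1.45,0],0,1],[[2.6,-2.5,0],0,1],[[2.6,-2.5,0],0,1],[[2.6,-2.5,0],0,1],[[2.6,-2.5,0],0,1],[[2.6,-2.5,0],0,1],[[2.6,-2.5,0],0,1],[[2.6,-2.5,0],0,1],[[2.6,-2.5,0],0,1],[[2.6,-2.5,0],0,1],[[2.6,-2.5,0],0,1],[[2.6,-2.5,0],0,1],[[2.6,-2.5,0],0,1],[[2.6,-2.5,0],0,1],[[2.6,-2.5,0],0,1],[[2.6,-2.5,0],0,1],[[2.6,-2.5,0],0,1],[[2.6,-2.5,0],0,1],[[2.6,-2.5,0],0,1],[[2.6,-2.5,0],0,1]]}}

```text
clock: 1.82
eef_pos: [501.9, 108.0, 227.3]
eef_rot: [3.142, 0.0, 0.327]
wrist_force: [0.0, -0.6, 1.6]
finger_gap: 93.7
```

Request:
{"fn": "carry_out", "kwargs": {"deltas": [[[2.6,-2.5,0],0,1],[[2.6,-2.5,0],0,1],[[2.6,-2.5,0],0,1],[[2.6,-2.5,0],0,1],[[2.4,-2.3,0],0,1],[[1.5,-1.4,0],0,1],[[0.7,-0.6,0],-4,1],[[0,0,0],-7,1],[[0,0,0],-7,1],[[0,0,0],-7,1],[[0,0,0],-7,1],[[0,0,0],-7,1],[[0,0,0],-7,1],[[0,0,0],-7,1],[[0,0,0],-4.9,1],[[0,0,0],0,1],[[0,0,0],0,1]]}}

```text
clock: 3.23
eef_pos: [597.6, 289.7, 227.2]
eef_rot: [-3.141, 0.0, 1.334]
wrist_force: [0.4, 0.2, -1.0]
finger_gap: 94.3
```

```bash
python3 - <<'E'
from h import *
s=manip.read_state();print(s['eef_pos'],np.degrees(s['eef_rot']),s['clock'])
grab('wrist','w1');grab('top','top1')
print('tester',rect('top1',(280,170,385,250),75,110,86))
E
```

```text
[597.59156536 289.65881688 227.19935582] [-1.79981691e+02  1.45381823e-02  7.64571749e+01] 3.2333
tester {'n': 2704, 'medz': np.float64(85.90644850266597), 'c': (537.3032836914062, -158.53070068359375), 'size': (170.31134033203125, 121.9401626586914), 'ang': 77.75459289550781, 'mean': array([ 537.1614424 , -158.37474245])}
```

View pics/w1.png

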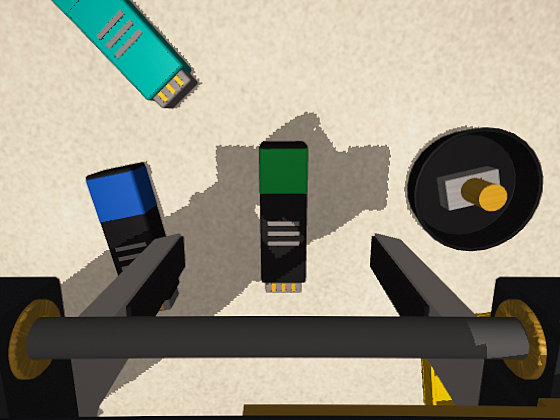

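```bash
python3 - <<'E'
from h import *
g=((45,80,20),(85,255,255))
print('pack',rect('w1',(245,130,320,300),30,60,40))
print('green',rect('w1',(245,130,320,300),30,60,40,g))
p,P,n,f=cloud('w1')
m=(P[...,2]>30)&(P[...,2]<50);m[:130]=0;m[300:]=0;m[:,:245]=0;m[:,325:]=0
Q=P[m];print(np.median(Q,0));c=cv2.minAreaRect(Q[:,:2].astype(np.float32));print(c)
print(rect('top1',(150,165,230,215),28,60,40))
E
```

```text
pack {'n': 6883, 'medz': np.float64(39.491007782685244), 'c': (596.051025390625, 254.83013916015625), 'size': (146.5219268798828, 45.07386779785156), 'ang': 76.61084747314453, 'mean': array([597.17567897, 259.227936  ])}
green {'n': 2221, 'medz': np.float64(39.74854024638074), 'c': (607.11328125, 302.2795715332031), 'size': (41.802982330322266, 44.559635162353516), 'ang': 76.48522186279297, 'mean': array([607.15021011, 302.61663813])}
[596.90826206 260.90275196  39.49100778]
((595.7356567382812, 253.17369079589844), (149.5337677001953, 45.54875946044922), 76.62306213378906)
{'n': 399, 'medz': np.float64(39.28751776911258), 'c': (585.9964599609375, 223.46847534179688), 'size': (88.23683166503906, 47.34719467163086), 'ang': 76.65503692626953, 'mean': array([587.19350299, 217.57304822])}
```

Request:
{"fn": "carry_out", "kwargs": {"deltas": [[[0.7,0.7,2],0,1],[[0,0,3],0,1],[[0,0,3],0,1],[[0,0,3],0,1],[[0,0,3],0,1],[[0,0,2.5],0,1],[[0,0,2],0,1],[[0,0,1.0],0,1],[[0,0,0.4],0,1],[[0,0,0],0,1],[[0,0,0],0,0.3],[[0,0,0],0,0.3],[[0,0,0],0,0.3],[[0,0,0],0,0.3],[[0,0,0],0,0.3],[[0,0,0],0,0.3],[[0,0,0],0,0.3]], "grip_force": 55}}

```text
clock: 4.75
eef_pos: [606.1, 294.9, 28.6]
eef_rot: [3.141, -0.0, 1.337]
wrist_force: [0.1, -0.3, 0.1]
finger_gap: 50.6
```

Request:
{"fn": "carry_out", "kwargs": {"deltas": [[[0,0,0],0,0.2],[[0,0,0],0,0.2],[[0,0,0],0,0.2],[[0,0,0],0,0.2],[[0,0,-0.5],0,0.2],[[0,0,-1.0],0,0.2],[[0,0,-1.5],0,0.2],[[0,0,-1],0,0.2],[[0,0,0],0,0.2]]}}

```text
clock: 5.5
eef_pos: [607.4, 295.4, 72.3]
eef_rot: [3.138, -0.003, 1.337]
wrist_force: [0.8, 0.6, -1.8]
finger_gap: 44.5
```

```bash
python3 - <<'E'
from h import *
s=manip.read_state();print(s['eef_pos'],np.degrees(s['eef_rot']),s['clock'],s['wrist_force'],s['moment'])
grab('wrist','w2');grab('scene','s2')
p,P,n,f=cloud('w2')
R=Ro.from_euler('xyz',s['eef_rot']).as_matrix();T=(P-s['eef_pos'])@R
np.save('pics/T2.npy',T)
for v in range(150,300,10):
    print(v,[np.round(T[v,u],1).tolist() for u in (270,285,300)])
E
```

```text
[607.37413874 295.42356295  72.28364411] [ 1.79766011e+02 -1.71317300e-01  7.66236271e+01] 5.5 [ 0.80087228  0.61030686 -1.81909862] [ 0.08971852 -0.06251544 -0.02240442]
150 [[45.0, -3.4, 72.8], [45.0, 5.7, 72.8], [45.0, 14.8, 73.4]]
160 [[38.9, -3.5, 73.4], [38.8, 5.7, 73.7], [39.0, 14.9, 72.2]]
170 [[32.8, -3.5, 72.7], [32.7, 5.8, 73.2], [32.8, 15.0, 72.7]]
180 [[26.6, -3.5, 72.8], [26.6, 5.8, 72.9], [26.3, 15.2, 74.4]]
190 [[31.8, -2.5, 17.2], [31.9, 4.6, 16.5], [31.6, 11.7, 18.0]]
200 [[31.8, -2.1, -3.5], [31.8, 4.2, -3.4], [31.4, 10.6, -1.7]]
210 [[29.5, -2.0, -11.1], [29.6, 4.0, -11.3], [29.4, 10.1, -10.7]]
220 [[25.3, -2.0, -10.8], [25.4, 4.0, -11.3], [25.3, 10.1, -11.0]]
230 [[21.2, -2.0, -11.4], [20.7, 4.1, -9.7], [21.3, 10.1, -11.6]]
240 [[16.8, -2.0, -11.0], [17.0, 4.1, -11.5], [16.9, 10.2, -11.3]]
250 [[12.8, -2.0, -11.8], [13.0, 4.1, -12.3], [13.3, 10.2, -13.1]]
260 [[8.5, -2.0, -12.0], [8.5, 4.1, -12.0], [8.0, 10.4, -10.7]]
270 [[3.6, -2.1, -11.0], [3.4, 4.2, -10.5], [3.7, 10.4, -11.3]]
280 [[-1.1, -2.1, -10.5], [-1.0, 4.2, -10.7], [-0.4, 10.4, -12.0]]
290 [[-4.8, -2.1, -12.3], [-5.5, 4.2, -11.0], [-5.1, 10.5, -11.7]]
```

View pics/w2.png

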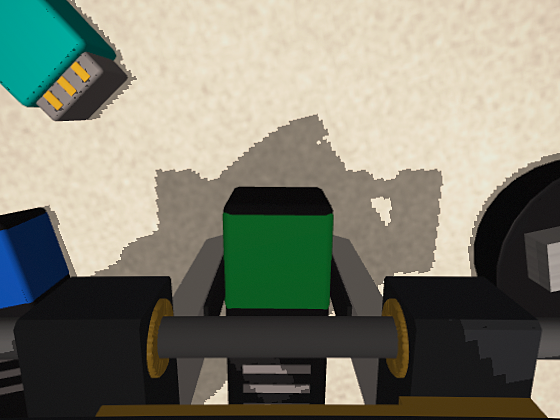

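View pics/s2.png

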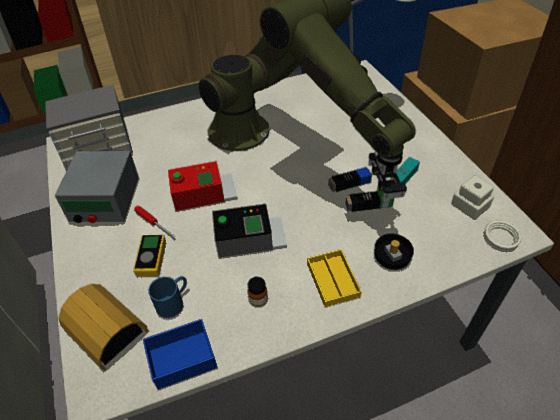

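Request:
{"fn": "carry_out", "kwargs": {"deltas": [[[-0.5,0,-2.0],0,0.2],[[-1,0.1,-3],0,0.2],[[-1.5,0.2,-3],0,0.2],[[-2,0.2,-3],0,0.2],[[-3,0.2,-3],0,0.2],[[-3,0.2,-2.5],0,0.2],[[-3,0.2,-1.3],0,0.2],[[-3,0.2,0],-0.3,0.2],[[-3,0.2,0],-0.8,0.2],[[-3,0.2,0],0,0.2],[[-3,0.2,0],0,0.2],[[-3,0.2,0],0,0.2],[[-3,0.2,0],0,0.2],[[-3,0.2,0],0,0.2],[[-3,0.2,0],0,0.2],[[-3,0.2,0],0,0.2],[[-3,0.2,0],0,0.2],[[-3,0.2,0],0,0.2],[[-3,0.2,0],0,0.2],[[-2.0,0.1,0],0,0.2]]}}

```text
clock: 7.27
eef_pos: [526.3, -222.0, 245.2]
eef_rot: [-3.14, 0.0, 1.355]
wrist_force: [0.7, 1.2, -1.8]
finger_gap: 44.8
```

Request:
{"fn": "carry_out", "kwargs": {"deltas": [[[-1.5,0.1,0],0,0.2],[[-0.8,0,0],0,0.2],[[-0.3,0,0],0,0.2],[[0,0,0],0,0.2],[[0,0,0],0,0.2],[[0,0,0],0,0.2]]}}

```text
clock: 7.77
eef_pos: [522.9, -244.4, 245.9]
eef_rot: [3.142, -0.0, 1.358]
wrist_force: [0.1, 0.0, -1.9]
finger_gap: 44.4
```

```bash
python3 - <<'E'
from h import *
s=manip.read_state();print(s['eef_pos'],np.degrees(s['eef_rot']),s['clock'],s['wrist_force'],s['moment'])
np.savez('pics/st3.npz',pos=s['eef_pos'],rot=s['eef_rot'])
grab('wrist','w3');grab('top','top3')
E
```

```text
[ 522.85131286 -244.42106301  245.93095772] [ 1.79999001e+02 -8.29703923e-03  7.77878111e+01] 7.7667 [ 0.07652174  0.01505643 -1.93987613] [ 0.07825119 -0.08743064 -0.05148959]
```

View pics/w3.png

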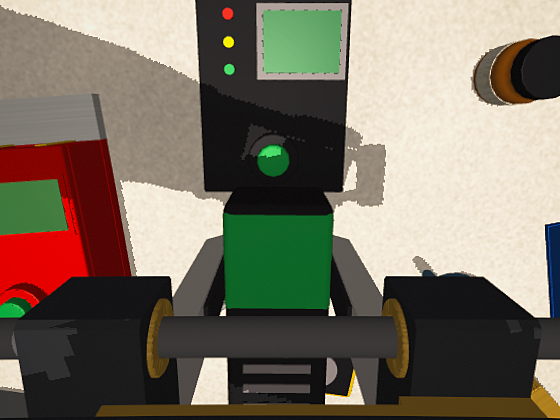

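```bash
python3 - <<'E'
from h import *
s=np.load('pics/st3.npz');R=Ro.from_euler('xyz',s['rot']).as_matrix()
p,P,n,f=cloud('w3');T=(P-s['pos'])@R
print('med z top',np.median(P[100:130,230:330,2]))
L=[];Rr=[]
for v in range(5,185,6):
    m=(P[v,:,2]>78)&(P[v,:,2]<95);u=np.where(m[150:420])[0]+150
    a=ray('w3',[[u.min(),v],[u.max()+0.0,v]],86);t=(a-s['pos'])@R
    L.append(t[0,:2]);Rr.append(t[1,:2])
L=np.array(L);Rr=np.array(Rr)
for Q in(L,Rr):
    k=np.polyfit(Q[:,0],Q[:,1],1);print('slope deg',np.degrees(np.arctan(k[0])),'y at x=0',k[1],'resid',np.std(Q[:,1]-np.polyval(k,Q[:,0])))
# pack edges
for v in (215,230,260,290):
    h=cv2.cvtColor(p,cv2.COLOR_RGB2HSV);u=np.where((h[v,200:350,1]>120)&(h[v,200:350,0]>45)&(h[v,200:350,0]<85))[0]+200
    z=s['pos'][2]+11.3
    t=(ray('w3',[[u.min(),v],[u.max(),v]],z)-s['pos'])@R;print('pack',v,u.min(),u.max(),t[:,:2].round(1).tolist(),t[:,1].mean())
# button
h=cv2.cvtColor(p,cv2.COLOR_RGB2HSV);m=np.zeros(h.shape[:2],np.uint8);m[138:185,240:305]=(P[138:185,240:305,2]>97)
vv,uu=np.where(m>0);print('button z',np.percentile(P[m>0][:,2],[5,50,95]),len(uu))
zt=np.median(P[m>0][:,2]);W=ray('w3',np.c_[uu,vv],zt);t=(W-s['pos'])@R
print('button world',cv2.minEnclosingCircle(W[:,:2].astype(np.float32)),W.mean(0),'tool',t.mean(0))
vv,uu=np.where((P[150:195,200:345,2]>78)&(P[150:195,200:345,2]<95));print('far edge row',vv.max()+150,(ray('w3',[[275,vv.max()+150]],86)-s['pos'])@R)
for tag in('top0','top1','top3'):
    try:print(tag,rect(tag,(280,170,385,250),75,95,86))
    except Exception as e:print(e)
E
```

```text
med z top 85.52214305138497
slope deg -0.21039750859450268 y at x=0 -61.093715594704356 resid 0.31984797668371484
slope deg -0.05702508473027446 y at x=0 56.94908583932091 resid 0.23298720173345938
pack 215 223 332 [[27.5, -20.8], [27.5, 22.9]] 1.0167219323095864
pack 230 223 331 [[21.2, -21.0], [21.2, 22.7]] 0.8196503562551936
pack 260 224 331 [[8.2, -21.1], [8.2, 23.1]] 1.0325534762578847
pack 290 225 329 [[-5.3, -21.1], [-5.3, 22.7]] 0.833153647868345
button z [ 97.15250915 104.79953096 108.36204115] 1602
button world ((530.2879028320312, -218.73951721191406), 26.006641387939453) [ 527.35145545 -214.09529352  104.79953096] tool [ 30.57101486  -2.0190449  141.13582007]
far edge row 192 [[  0.39333757  -0.85760758 159.93100143]]
top0 {'n': 2553, 'medz': np.float64(85.61535356700779), 'c': (537.0563354492188, -158.54864501953125), 'size': (170.1778564453125, 122.5598373413086), 'ang': 77.70317077636719, 'mean': array([ 537.6377557 , -155.12608921])}
top1 {'n': 2556, 'medz': np.float64(85.6977646516466), 'c': (537.3032836914062, -158.53070068359375), 'size': (170.31134033203125, 121.9401626586914), 'ang': 77.75459289550781, 'mean': array([ 537.58797581, -155.37177978])}
top3 {'n': 2010, 'medz': np.float64(85.9518861682086), 'c': (540.0369873046875, -146.8933868408203), 'size': (146.2806396484375, 121.71047973632812), 'ang': 77.52531433105469, 'mean': array([ 544.82460576, -138.50502983])}
```

Request:
{"fn": "carry_out", "kwargs": {"deltas": [[[1,-0.3,0],0,0.2],[[2,0,0],0,0.2],[[3,0,0],0,0.2],[[3,0,0],0,0.2],[[3,0,0],0,0.2],[[3,0,0],0,0.2],[[3,0,0],0,0.2],[[3,0,0],0,0.2],[[3,0,0],0,0.2],[[3,0,0],0,0.2],[[3,0,0],0,0.2],[[2.5,0,0],0,0.2],[[1.8,0,0.5],0,0.2],[[1,0,2],0,0.2],[[0,0,3],0,0.2],[[0,0,3],0,0.2],[[0,0,3],0,0.2],[[0,0,3],0,0.2],[[0,0,2.5],0,0.2],[[0,0,1.5],0,0.2]]}}

```text
clock: 9.53
eef_pos: [593.0, 101.0, 58.0]
eef_rot: [-3.138, 0.001, 1.357]
wrist_force: [0.1, -0.8, -2.3]
finger_gap: 45.0
```

Request:
{"fn": "carry_out", "kwargs": {"deltas": [[[0,0,0.8],0,0.2],[[0,0,0.4],0,0.2],[[0,0,0],0,0.2],[[0,0,0],0,0.2]]}}

```text
clock: 9.87
eef_pos: [595.1, 100.5, 50.0]
eef_rot: [3.14, -0.0, 1.357]
wrist_force: [0.4, -0.1, -2.1]
finger_gap: 44.7
```

```bash
python3 - <<'E'
from h import *
s=manip.read_state();print(s['eef_pos'],np.degrees(s['eef_rot']),s['clock'],s['wrist_force'],s['moment'])
d=np.array([522.85131286,-244.42106301,245.93])-s['eef_pos'];
print('vs hover, tool axes',-(d@Ro.from_euler('xyz',s['eef_rot']).as_matrix()))
grab('scene','s4');grab('top','top4')
for t,b in(('top4',(170,150,390,260)),('s4',(190,160,410,270))):
    p=cloud(t)[0];x=b;h=cv2.resize(p[x[1]:x[3],x[0]:x[2]],None,fx=3.6,fy=3.6,interpolation=cv2.INTER_CUBIC);cv2.imwrite(f'pics/{t}c.png',h[:,:,::-1])
E
```

```text
[595.11492235 100.48243763  49.96886251] [ 1.79919690e+02 -2.76853534e-02  7.77367229e+01] 9.8667 [ 0.37138415 -0.12589822 -2.05886013] [ 0.06405399 -0.0546941  -0.01035054]
vs hover, tool axes [352.28782104  -2.91914258 196.12748703]
```

View pics/top4c.png

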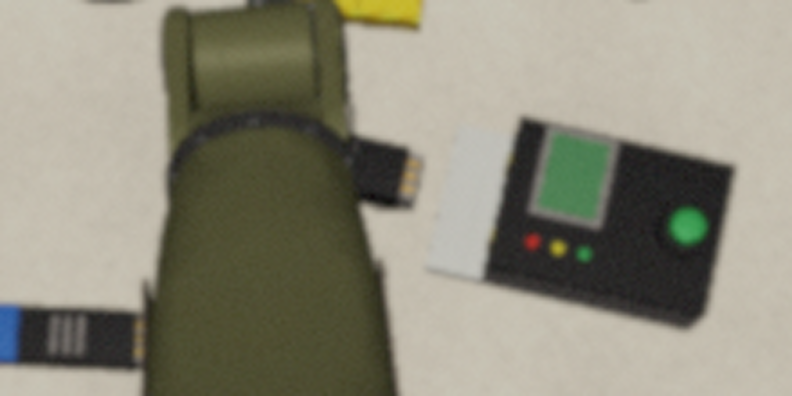

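View pics/s4c.png

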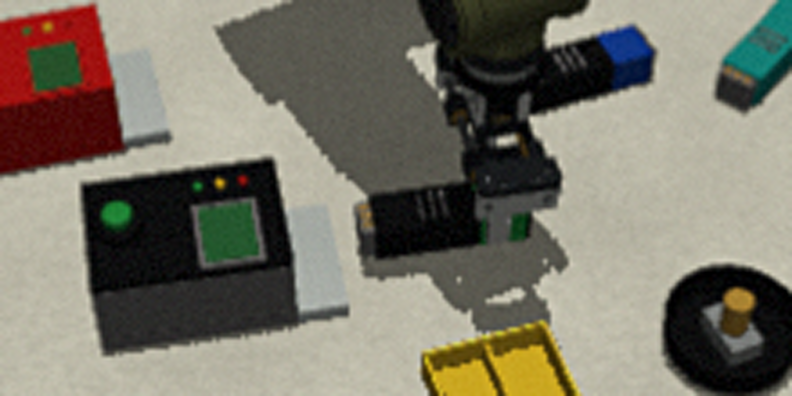

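```bash
python3 - <<'E'
from h import *
p,P,n,f=cloud('top4')
a=np.radians(77.75);d=-np.array([np.cos(a),np.sin(a)]);l=np.array([np.sin(a),-np.cos(a)]) # tool y dir
tc=rect('top4',(280,170,385,250),75,95,86);print(tc)
box=(266,180,290,215)
m=np.zeros(p.shape[:2],bool);m[180:215,268:290]=1
m&=(P[...,2]>35);print('z',np.percentile(P[m][:,2],[5,25,50,75,95]))
m&=(P[...,2]>50)&(P[...,2]<70)
vv,uu=np.where(m)
for z in (61.3,):
    W=ray('top4',np.c_[uu,vv],z)[:,:2]-np.array([537.15,-158.54])
    x=W@d;y=W@l
    for lo in range(-250,-215,5):
        q=y[(x>lo)&(x<lo+5)]
        if len(q):print(lo,len(q),q.min().round(1),q.max().round(1),((q.min()+q.max())/2).round(2))
    print('nose x',x.max())
q=P[m];A=np.c_[(q[:,:2]-[537.15,-158.54])@d,np.ones(len(q))];print('z slope',np.linalg.lstsq(A,q[:,2],rcond=None)[0])
sl=rect('top4',(280,170,330,240),9,25,15);print('sill',sl,(np.array(sl['c'])-[537.15,-158.54])@l)
E
```

```text
{'n': 2548, 'medz': np.float64(85.43806800848733), 'c': (537.00927734375, -158.46688842773438), 'size': (170.31134033203125, 122.54179382324219), 'ang': 77.75459289550781, 'mean': array([ 537.45623898, -155.13985966])}
z [ 48.91353608  57.79376596  60.60777618  64.34991684 429.22413893]
nose x -148.90108390023568
z slope [-0.08218104 45.71224578]
sill {'n': 615, 'medz': np.float64(14.311362601312794), 'c': (558.3201293945312, -65.72645568847656), 'size': (70.05152893066406, 121.63154602050781), 'ang': 78.3141860961914, 'mean': array([559.55134322, -53.91825775])} 0.9951471955676522
```

```bash
python3 - <<'E'
from h import *
p,P,n,f=cloud('top4')
a=np.radians(77.75);d=-np.array([np.cos(a),np.sin(a)]);l=np.array([np.sin(a),-np.cos(a)])
m=np.zeros(p.shape[:2],bool);m[180:215,265:292]=1
m&=(P[...,2]>45)&(P[...,2]<75)
vv,uu=np.where(m);W=ray('top4',np.c_[uu,vv],61)[:,:2]-np.array([537.15,-158.54]);x=W@d;y=W@l
for lo in range(-200,-145,5):
    k=(x>lo)&(x<lo+5);q=y[k]
    if len(q)>3:print(lo,len(q),q.min().round(1),q.max().round(1),((q.min()+q.max())/2).round(2),'z',np.percentile(P[m][k][:,2],[20,50,80]).round(1))
s,P,n,f=cloud('s4')
# scene: top of pack heights along its length
m=np.zeros(s.shape[:2],bool);m[205:235,288:325]=1;m&=(P[...,2]>52)&(P[...,2]<75)
Q=P[m];X=(Q[:,:2]-[537.15,-158.54])@d;Y=(Q[:,:2]-[537.15,-158.54])@l
for lo in range(-210,-145,8):
    k=(X>lo)&(X<lo+8)
    if k.sum()>5:print('s',lo,k.sum(),np.percentile(Q[k][:,2],[20,50,80,95]).round(1),Y[k].min().round(1),Y[k].max().round(1))
E
```

```text
-200 14 1.1 21.9 11.49 z [59.1 60.8 64. ]
-195 29 -23.7 23.1 -0.3 z [58.9 61.3 63.4]
-190 27 -22.5 21.6 -0.42 z [58.3 59.6 62.3]
-185 31 -24.6 22.9 -0.84 z [58.8 62.7 65.3]
-180 31 -23.3 23.5 0.11 z [57.8 61.6 63.4]
-175 30 -22.0 22.0 -0.01 z [58.3 61.  63.4]
-170 32 -24.2 23.3 -0.43 z [57.  60.1 63.3]
-165 27 -22.9 21.2 -0.87 z [56.  58.1 60.5]
-160 24 -18.9 16.9 -1.0 z [56.2 57.9 61.5]
-155 26 -20.4 18.2 -1.1 z [53.7 56.3 59.2]
-150 6 -13.6 12.6 -0.49 z [54.2 55.5 56.9]
s -210 32 [58.9 61.6 64.4 66.2] -19.8 25.8
s -202 32 [59.2 62.6 65.5 67.3] -21.2 26.3
s -194 34 [58.5 61.  63.5 64.2] -20.5 26.3
s -186 29 [59.8 62.5 64.  65.7] -22.7 26.4
s -178 34 [58.8 61.4 64.7 66.1] -22.1 25.4
s -170 34 [58.9 62.3 64.4 66.8] -20.3 25.0
s -162 29 [57.  59.4 62.1 64.2] -20.2 24.4
s -154 25 [55.9 58.1 60.1 62. ] -15.1 21.2
```

Request:
{"fn": "carry_out", "kwargs": {"deltas": [[[-0.5,0,0.15],0,0.2],[[-0.8,0,0.15],0,0.2],[[-0.8,0,0],0,0.2],[[-0.8,0,0],0,0.2],[[-0.8,0,0],0,0.2],[[-0.8,0,0],0,0.2],[[-0.8,0,0],0,0.2],[[-0.6,0,0],0,0.2],[[0,0,0],0,0.2]]}}

```text
clock: 10.72
eef_pos: [582.0, 41.3, 45.9]
eef_rot: [-3.141, 0.0, 1.355]
wrist_force: [1.3, -0.6, -2.9]
finger_gap: 44.6
```

Request:
{"fn": "carry_out", "kwargs": {"deltas": [[[-0.3,0,0],0,0.2],[[-0.5,0,0],0,0.2],[[-0.5,0,0],0,0.2],[[-0.5,0,0],0,0.2],[[-0.2,0,0],0,0.2],[[0,0,0],0,0.2]]}}

```text
clock: 11.22
eef_pos: [578.0, 23.6, 45.8]
eef_rot: [3.141, -0.002, 1.357]
wrist_force: [2.6, 8.4, -5.0]
finger_gap: 44.8
```

```bash
cat > st.py <<'E'
from h import *
s=manip.read_state();a=np.radians(77.75);d=-np.array([np.cos(a),np.sin(a)]);l=np.array([np.sin(a),-np.cos(a)])
R=Ro.from_euler('xyz',s['eef_rot']).as_matrix()
# wrist hover ref: tester centre at tool(85.4,-3.0) of hover pose
c=np.array([522.85,-244.42])-85.4*d-3.0*l
w=s['eef_pos'][:2]-c
print('t',s['clock'],'nose past mouth',w@d+118+85,'lat',w@l,'z',s['eef_pos'][2],'yaw',np.degrees(s['eef_rot'][2]),'F tool',(s['wrist_force']@R).round(2),'M',s['moment'].round(2),'gap',s['finger_gap'])
E
python3 st.py
```

```text
t 11.2167 nose past mouth 14.80041703737686 lat -0.0010847711493083352 z 45.82503730083772 yaw 77.72943536023841 F tool [8.75 0.8  5.03] M [ 1.78 -0.56  0.15] gap 44.796791118614145
```

Request:
{"fn": "carry_out", "kwargs": {"deltas": [[[-0.3,0,0],0,0.2],[[-0.4,0,0],0,0.2],[[-0.3,0,0],0,0.2],[[0,0,0],0,0.2]]}}

```text
clock: 11.55
eef_pos: [575.5, 13.6, 45.5]
eef_rot: [-3.141, -0.001, 1.357]
wrist_force: [1.7, 4.8, -7.4]
finger_gap: 44.7
```

```bash
python3 st.py
```

```text
t 11.55 nose past mouth 25.092022652134432 lat -0.28240898408091464 z 45.457861367869604 yaw 77.72696715901525 F tool [5.02 0.69 7.45] M [ 1.51 -0.49  0.09] gap 44.71648704566637
```

Request:
{"fn": "carry_out", "kwargs": {"deltas": [[[-0.4,0,0],0,0.2],[[-0.5,0,0.05],0,0.2],[[-0.5,0,0],0,0.2],[[-0.5,0,0],0,0.2],[[-0.3,0,0],0,0.2],[[0,0,0],0,0.2]]}}

```text
clock: 12.05
eef_pos: [570.8, -8.7, 45.1]
eef_rot: [-3.141, -0.0, 1.356]
wrist_force: [-0.0, -0.2, -8.4]
finger_gap: 44.8
```

```bash
python3 st.py
```

```text
t 12.05 nose past mouth 47.85591544927021 lat -0.18432634554286462 z 45.07674718003432 yaw 77.69895523648667 F tool [-0.17  0.04  8.42] M [ 0.68 -0.2   0.  ] gap 44.75109595727499
```

Request:
{"fn": "carry_out", "kwargs": {"deltas": [[[-0.2,0,0.05],0,0.2],[[-0.2,0,0.05],0,0.2],[[-0.2,0,0],0,0.2],[[-0.2,0,0],0,0.2],[[0,0,0],0,0.2]], "grip_force": 20}}

```text
clock: 12.47
eef_pos: [569.9, -15.9, 45.1]
eef_rot: [3.14, -0.0, 1.357]
wrist_force: [1.0, 4.8, -0.9]
finger_gap: 45.1
```

```bash
python3 st.py
```

```text
t 12.4667 nose past mouth 55.128608998842225 lat 0.5448287800849091 z 45.08879389030728 yaw 77.74433398600033 F tool [ 4.86 -0.05  0.91] M [ 0.78 -0.15  0.01] gap 45.06267214741517
```

Request:
{"fn": "carry_out", "kwargs": {"deltas": [[[-0.15,0,0],0,0.2],[[-0.15,0,0],0,0.2],[[-0.15,0,0],0,0.2]]}}

```text
clock: 12.72
eef_pos: [569.0, -20.1, 45.1]
eef_rot: [3.14, -0.001, 1.357]
wrist_force: [1.9, 6.1, -0.1]
finger_gap: 45.0
```

```bash
python3 st.py
```

```text
t 12.7167 nose past mouth 59.369504211154066 lat 0.5482988680963524 z 45.11552364111164 yaw 77.75453497035903 F tool [6.32 0.55 0.12] M [ 1.11 -0.28 -0.04] gap 45.03364535501827
```

Request:
{"fn": "carry_out", "kwargs": {"deltas": [[[-0.12,0,-0.03],0,0.2],[[-0.12,0,0],0,0.2],[[-0.12,0,0],0,0.2]], "grip_force": 13}}

```text
clock: 12.97
eef_pos: [568.2, -23.1, 45.3]
eef_rot: [3.14, -0.002, 1.357]
wrist_force: [2.6, 14.6, -1.3]
finger_gap: 44.7
```

```bash
python3 st.py
```

```text
t 12.9667 nose past mouth 62.49943498104528 lat 0.37577422836747326 z 45.25087852960883 yaw 77.73236770378924 F tool [14.85 -0.6   1.36] M [ 2.54 -0.5  -0.1 ] gap 44.73657964484896
```

Request:
{"fn": "carry_out", "kwargs": {"deltas": [[[0,0,0],0,0.2]]}}

```text
clock: 13.05
eef_pos: [568.2, -23.1, 45.2]
eef_rot: [3.14, -0.001, 1.357]
wrist_force: [1.6, 10.6, -2.0]
finger_gap: 44.9
```

```bash
python3 st.py
```

```text
t 13.05 nose past mouth 62.49327482146177 lat 0.33187997844776196 z 45.223324268613744 yaw 77.74155077577383 F tool [10.69 -0.66  1.97] M [ 1.86 -0.39 -0.1 ] gap 44.86575320677608
```

Request:
{"fn": "carry_out", "kwargs": {"deltas": [[[-0.06,0,0],0,0.2],[[0,0,0],0,0.2]]}}

```text
clock: 13.22
eef_pos: [568.1, -23.3, 45.2]
eef_rot: [3.14, -0.002, 1.357]
wrist_force: [2.2, 14.0, -2.1]
finger_gap: 44.7
```

```bash
python3 st.py; python3 - <<'E'
from h import *
s=manip.read_state();R=Ro.from_euler('xyz',s['eef_rot']).as_matrix()
grab('wrist','w5');p,P,n,f=cloud('w5');T=(P-s['eef_pos'])@R
h=cv2.cvtColor(p,cv2.COLOR_RGB2HSV)
for v in range(186,300,8): print(v,T[v,278].round(1))
E
```

```text
t 13.2167 nose past mouth 62.675654862523004 lat 0.32147055581953254 z 45.24466575203374 yaw 77.74821542095906 F tool [14.1  -0.83  2.12] M [ 2.36 -0.5  -0.07] gap 44.72722557183909
186 [32.8  1.3 21.8]
194 [32.7  1.3  4.3]
202 [32.3  1.2 -9. ]
210 [ 29.4   1.2 -10.9]
218 [ 26.3   1.2 -11.5]
226 [ 23.3   1.2 -12.9]
234 [ 19.8   1.2 -12.3]
242 [ 15.9   1.2 -10.9]
250 [ 12.5   1.2 -11.1]
258 [  8.5   1.2 -10. ]
266 [  5.5   1.2 -11.3]
274 [  1.7   1.3 -10.8]
282 [ -1.7   1.3 -11.2]
290 [ -5.4   1.3 -11.2]
298 [ -9.6   1.3 -10.2]
```

View pics/w5.png

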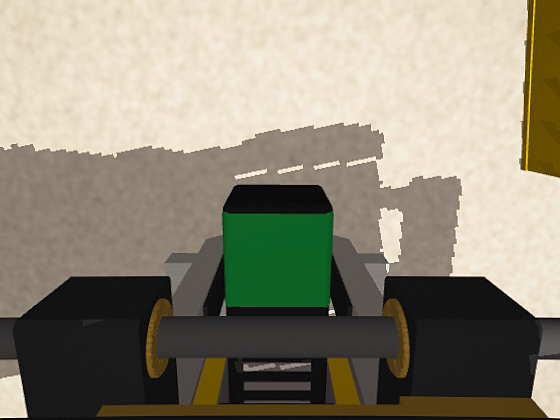

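Request:
{"fn": "carry_out", "kwargs": {"deltas": [[[0,0,0],0,0.9],[[0,0,0],0,0.9],[[0,0,0],0,0.9],[[0,0,0],0,0.9],[[0,0,0],0,0.9],[[0,0,0],0,0.9]]}}

```text
clock: 13.77
eef_pos: [567.6, -24.8, 44.8]
eef_rot: [3.141, 0.0, 1.356]
wrist_force: [0.3, -0.9, -0.4]
finger_gap: 81.3
```

```bash
python3 st.py; python3 - <<'E'
from h import *
s=manip.read_state();R=Ro.from_euler('xyz',s['eef_rot']).as_matrix()
grab('wrist','w6');p,P,n,f=cloud('w6');T=(P-s['eef_pos'])@R
a=np.radians(77.75);d=-np.array([np.cos(a),np.sin(a)]);c=np.array([522.85,-244.42])-85.4*d
for v in list(range(180,210,4))+list(range(210,300,16)): print(v,T[v,278].round(1),P[v,278].round(1),'past mouth of rear',((P[v,278,:2]-c)@d+85).round(1))
E
```

```text
t 13.7667 nose past mouth 64.2558518471227 lat 0.11116075615917956 z 44.76911263345227 yaw 77.71693504666631 F tool [-0.85  0.49  0.41] M [-0.07 -0.03  0.03] gap 81.3070404343532
180 [31.4  1.4 45.8] [575.6   5.6  -1. ] past mouth of rear -85.1
184 [34.5  1.3 17.8] [576.2   8.7  26.9] past mouth of rear -88.3
188 [34.8  1.3  7. ] [576.2   8.9  37.7] past mouth of rear -88.5
192 [34.3  1.2  0.7] [576.1   8.5  44. ] past mouth of rear -88.0
196 [34.2  1.2 -6.6] [576.    8.4  51.4] past mouth of rear -87.9
200 [33.1  1.2 -9.1] [575.8   7.3  53.9] past mouth of rear -86.9
204 [31.6  1.2 -9.6] [575.5   5.8  54.4] past mouth of rear -85.3
208 [29.6  1.2 -8.6] [575.1   3.9  53.3] past mouth of rear -83.4
210 [29.1  1.2 -9.8] [575.    3.4  54.6] past mouth of rear -82.9
226 [22.3  1.2 -9.7] [573.5  -3.2  54.5] past mouth of rear -76.1
242 [ 15.6   1.2 -10.1] [572.1  -9.8  54.8] past mouth of rear -69.3
258 [  8.6   1.2 -10.1] [570.6 -16.7  54.9] past mouth of rear -62.3
274 [  1.4   1.2 -10.1] [569.1 -23.7  54.8] past mouth of rear -55.1
290 [-6.1  1.2 -9.8] [567.5 -31.   54.5] past mouth of rear -47.6
```

View pics/w6.png

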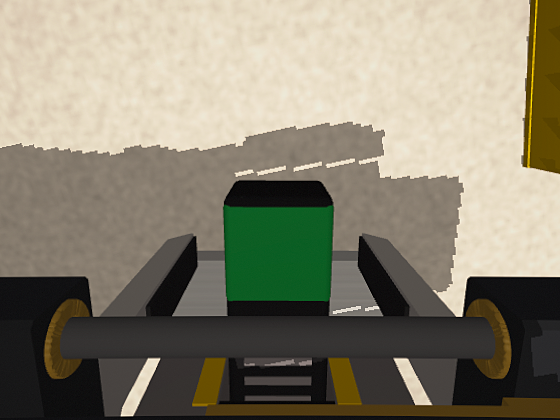

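Request:
{"fn": "carry_out", "kwargs": {"deltas": [[[0,0,-0.5],0,0.9],[[0,0,-1.5],0,0.9],[[0,0,-3],0,0.9],[[0,0,-3],0,0.6],[[0,0,-3],0,0.2],[[0,0,-2],0,0],[[-2,0,-1],0,0],[[-2,0,0],0,0]]}}

```text
clock: 14.48
eef_pos: [559.8, -63.7, 188.0]
eef_rot: [3.137, -0.0, 1.358]
wrist_force: [0.5, -0.2, -0.3]
finger_gap: 54.9
```

```bash
python3 st.py; python3 - <<'E'
from h import *
grab('wrist','w7');grab('scene','s7')
s=np.load('pics/st3.npz');R=Ro.from_euler('xyz',s['rot']).as_matrix()
p,P,n,f=cloud('w3');h=cv2.cvtColor(p,cv2.COLOR_RGB2HSV)
m=np.zeros(h.shape[:2],np.uint8);m[135:190,240:310]=cv2.inRange(h,(45,100,90),(85,255,255))[135:190,240:310]
c,_=cv2.findContours(m,cv2.RETR_EXTERNAL,cv2.CHAIN_APPROX_NONE);c=max(c,key=cv2.contourArea)
print('w3 rect',cv2.boundingRect(c),cv2.minEnclosingCircle(c))
(u,v),r=cv2.minEnclosingCircle(c);print(P[int(v)-6:int(v)+7,int(u)-6:int(u)+7,2].mean())
for z in(98,104):
    w=ray('w3',[[u,v]],z);print(z,w,(w-s['pos'])@R)
for t in('top0','top1'):
    p,P,n,f=cloud(t);h=cv2.cvtColor(p,cv2.COLOR_RGB2HSV);m=np.zeros(h.shape[:2],np.uint8);m[200:226,348:374]=cv2.inRange(h,(45,100,60),(85,255,255))[200:226,348:374]
    vv,uu=np.where(m>0);print(t,len(uu),uu.mean(),vv.mean(),np.median(P[m>0][:,2]),ray(t,[[uu.mean(),vv.mean()]],98),ray(t,[[uu.mean(),vv.mean()]],104))
E
```

```text
t 14.4833 nose past mouth 103.9877810716897 lat 0.818673425711162 z 187.95731386092055 yaw 77.81877786206476 F tool [-0.12  0.49  0.29] M [ 0.   -0.08  0.01] gap 54.865918292305246
w3 rect (258, 145, 31, 31) ((272.809814453125, 160.08863830566406), 15.659750938415527)
107.53834076851373
98 [[ 526.58286494 -215.12758325   98.        ]] [[ 29.39851823  -2.5519984  147.93517202]]
104 [[ 526.80673853 -214.40130781  104.        ]] [[ 30.15658417  -2.48671728 141.93528287]]
top0 96 360.8333333333333 212.30208333333334 105.47811112163708 [[ 528.52376835 -214.17377298   98.        ]] [[ 527.3571882  -213.19443201  104.        ]]
top1 103 360.6407766990291 212.18446601941747 105.35220252731506 [[ 528.83840717 -213.65623031   98.        ]] [[ 527.67051835 -212.67904194  104.        ]]
```

View pics/s7.png

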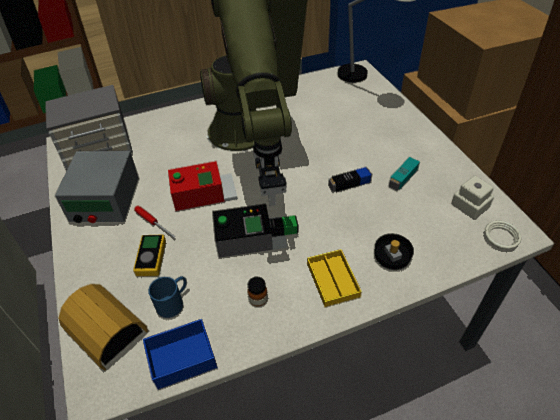

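View pics/w7.png

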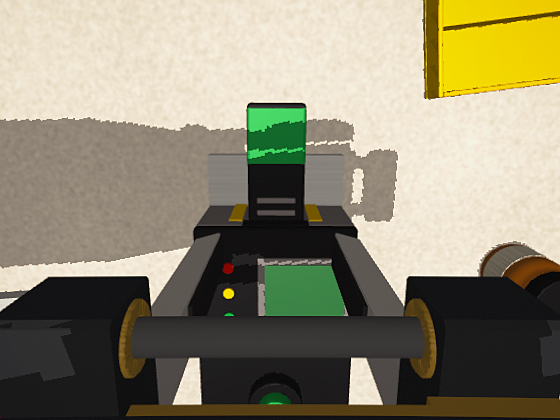

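Request:
{"fn": "carry_out", "kwargs": {"deltas": [[[-2.5,0,0],0,0],[[-3,0,0],0,0],[[-3,0,0],0,0],[[-3,0,0],0,0],[[-2,0,0],0,0],[[-1,0,0],0,0],[[0,0,1],0,0],[[0,0,1.5],0,0],[[0,0,1],0,0],[[0,0,0],0,0],[[0,0,0],0,0]], "grip_force": 20}}

```text
clock: 15.5
eef_pos: [528.3, -204.3, 149.1]
eef_rot: [-3.14, -0.0, 1.358]
wrist_force: [-0.0, -0.2, 1.1]
finger_gap: 0.7
```

```bash
python3 st.py; python3 - <<'E'
from h import *
s=manip.read_state();print(s['eef_pos'],(np.array([527,-213.5,0])-s['eef_pos'])@Ro.from_euler('xyz',s['eef_rot']).as_matrix())
grab('scene','s8');grab('wrist','w8')
p=cloud('s8')[0];cv2.imwrite('pics/s8c.png',cv2.resize(p[150:270,190:330],None,fx=4.5,fy=4.5,interpolation=cv2.INTER_CUBIC)[:,:,::-1])
E
```

```text
t 15.5 nose past mouth 248.0583977749085 lat -0.17213753880089996 z 149.12051754162405 yaw 77.78505471200523 F tool [-0.23  0.04 -1.13] M [ 0.04 -0.07  0.07] gap 0.6652955886033575
[ 528.30967577 -204.32387466  149.12051754] [ -9.30139867   0.85123807 149.11607779]
```

View pics/s8c.png

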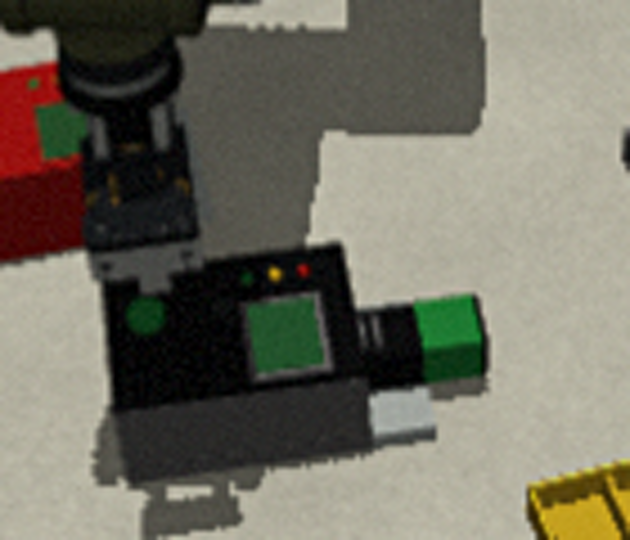

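View pics/w8.png

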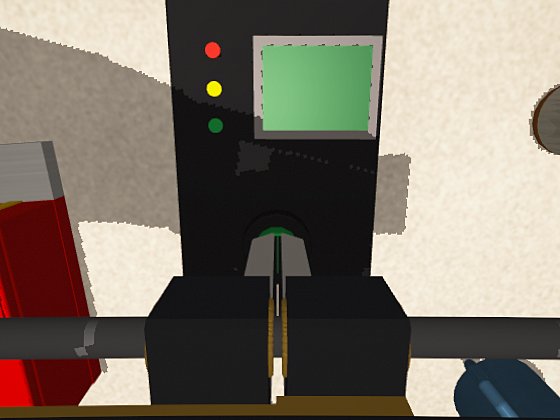

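Request:
{"fn": "carry_out", "kwargs": {"deltas": [[[-0.9,0.05,0],0,0],[[0,0,0.8],0,0],[[0,0,0.7],0,0],[[0,0,0.3],0,0],[[0,0,0],0,0]]}}

```text
clock: 16.02
eef_pos: [526.4, -214.2, 130.6]
eef_rot: [-3.14, -0.0, 1.356]
wrist_force: [-0.4, -1.1, -0.5]
finger_gap: 0.7
```

```bash
python3 st.py;python3 - <<'E'
from h import *
s=manip.read_state();print(s['eef_pos'])
E
```

```text
t 16.0167 nose past mouth 258.07906816117895 lat 0.029324007838731906 z 130.5562167378253 yaw 77.71281137247168 F tool [-1.14 -0.16  0.52] M [ 0.02 -0.05  0.03] gap 0.7024576665658546
[ 526.38038775 -214.15913111  130.55621674]
```

Request:
{"fn": "carry_out", "kwargs": {"deltas": [[[0,0,0.2],0,0],[[0,0,0.2],0,0],[[0,0,0.2],0,0],[[0,0,0],0,0]]}}

```text
clock: 16.35
eef_pos: [526.8, -214.3, 125.6]
eef_rot: [3.141, 0.0, 1.357]
wrist_force: [-1.8, 0.4, 3.4]
finger_gap: 0.8
```

```bash
python3 st.py
```

```text
t 16.35 nose past mouth 258.0809982048135 lat 0.495168233312953 z 125.62113825568505 yaw 77.72671737232962 F tool [ 0.02 -1.89 -3.39] M [0.06 0.32 0.02] gap 0.8403338631869579
```

Request:
{"fn": "carry_out", "kwargs": {"deltas": [[[0,0,0.15],0,0],[[0,0,0.15],0,0],[[0,0,0],0,0]]}}

```text
clock: 16.6
eef_pos: [527.0, -214.3, 124.1]
eef_rot: [3.141, 0.0, 1.357]
wrist_force: [-5.9, 2.8, 16.0]
finger_gap: 0.4
```

```bash
python3 st.py
```

```text
t 16.6 nose past mouth 258.11950835540017 lat 0.6266563319968462 z 124.05147889356599 yaw 77.72797176418175 F tool [  1.45  -6.35 -15.98] M [ 0.47  1.23 -0.02] gap 0.36782340686401704
```

```bash
python3 st.py; python3 - <<'E'
from h import *
grab('scene','s9');grab('wrist','w9')
p=cloud('s9')[0];a=cv2.resize(p[180:250,200:300],None,fx=4,fy=4,interpolation=cv2.INTER_CUBIC)
q=cloud('w9')[0];b=cv2.resize(q[170:300,190:370],(388,280))
cv2.imwrite('pics/c9.png',np.hstack([a,b])[:,:,::-1])
p,P,n,f=cloud('w3')
for r in range(0,44,3):print(r,P[160-0,272+r,2].round(1),P[160,272-r,2].round(1),P[max(160-r,0),272,2].round(1))
E
```

```text
t 16.6 nose past mouth 258.11950835540017 lat 0.6266563319968462 z 124.05147889356599 yaw 77.72797176418175 F tool [  1.45  -6.35 -15.98] M [ 0.47  1.23 -0.02] gap 0.36782340686401704
0 108.2 108.2 108.2
3 108.0 108.9 107.3
6 107.2 106.5 108.7
9 107.2 107.9 108.0
12 108.0 108.1 108.8
15 108.0 96.9 402.6
18 96.9 98.1 95.8
21 96.8 97.0 97.8
24 97.9 96.1 97.9
27 85.1 85.0 92.3
30 85.2 85.7 85.6
33 84.6 85.9 85.4
36 84.5 84.3 86.2
39 85.5 85.1 85.3
42 85.3 84.6 86.5
```

View pics/c9.png

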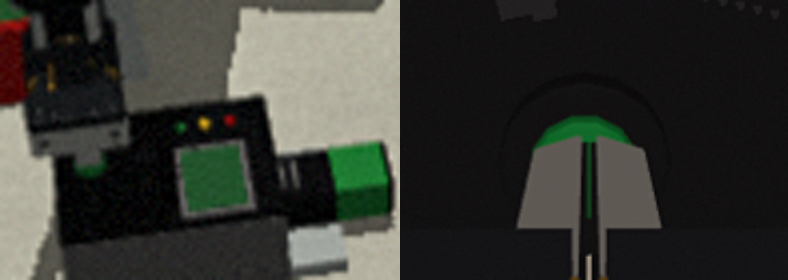

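Request:
{"fn": "carry_out", "kwargs": {"deltas": [[[0,0,-0.3],0,0],[[0,0,-0.5],0,0],[[0,0,-1],0,0],[[0,0,-2],0,0],[[0,0,-3],0,0],[[0,0,-3],0,0],[[-1,0,-2],0,0],[[-3,0,-1],0,0],[[-3,0,0],0,0],[[-1,0,0],0,0],[[0,0,0],0,0],[[0,0,0],0,0]]}}

```text
clock: 17.7
eef_pos: [509.7, -292.1, 250.4]
eef_rot: [-3.141, -0.001, 1.356]
wrist_force: [0.3, 0.1, 0.4]
finger_gap: 0.3
```

```bash
python3 st.py; python3 - <<'E'
from h import *
s=manip.read_state();grab('wrist','w10');grab('scene','s10');grab('top','top10')
p,P,n,f=cloud('w10');h=cv2.cvtColor(p,cv2.COLOR_RGB2HSV)
m=(h[...,0]>45)&(h[...,0]<85)&(h[...,1]>100)&(P[...,2]>98)&(P[...,2]<120)
print('button z',np.median(P[m][:,2]),m.sum())
a=np.radians(77.75);d=-np.array([np.cos(a),np.sin(a)]);c=np.array([522.85,-244.42])-85.4*d
for t in('top10','s10'):
    p,P,n,f=cloud(t);h=cv2.cvtColor(p,cv2.COLOR_RGB2HSV)
    X=(P[...,:2]-c)@d+85
    m=(h[...,0]>45)&(h[...,0]<85)&(h[...,1]>100)&(P[...,2]>45)&(P[...,2]<64)&(X<-20)&(X>-120)
    print(t,m.sum(),'rear past mouth',np.percentile(X[m],[2,50,98]),'z',np.median(P[m][:,2]))
E
```

```text
t 17.7 nose past mouth 337.82259465445856 lat 0.23612590312220394 z 250.42138715264022 yaw 77.6749195280348 F tool [ 0.16  0.25 -0.38] M [-0.05 -0.11 -0.03] gap 0.32062278411859374
button z 107.07751979277234 1652
top10 244 rear past mouth [-84.91867341 -63.91849556 -42.75309926] z 54.03761172325369
s10 185 rear past mouth [-84.38803163 -62.43606819 -28.61874062] z 55.24567659808258
```

View pics/w10.png

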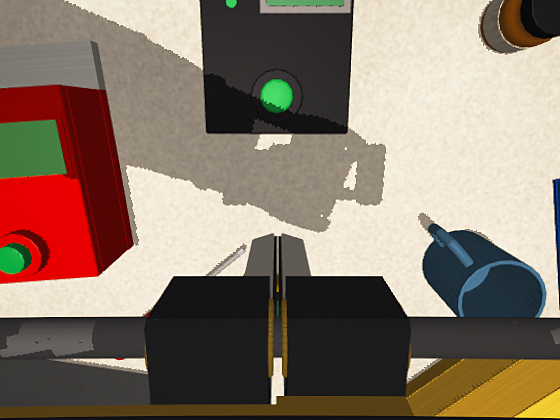

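View pics/s10.png

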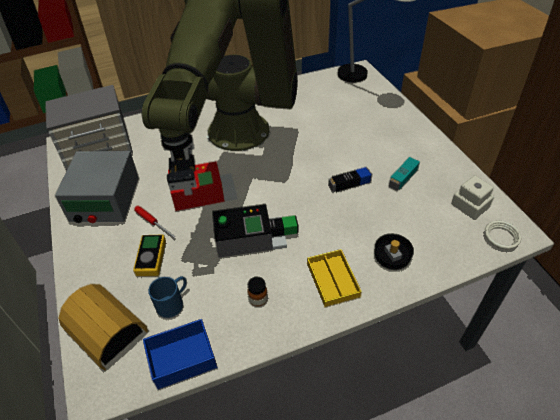

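```bash
python3 -c "
from cell import workorder;print(workorder.sign_off())"
```

```text
the job is handed in; nothing more can be done
None
```

I slid the green-ended pack past the flap into the black tester until it stopped, let go of it, pressed the start button once and released it. I handed the job in at about 18 s.

**Pack home:** Drag was about 6 N. With the nose about 62 mm past the mouth, the force rose sharply to about 14 to 15 N at the wrist, with almost no sideways force. That put an estimated 8 to 9 N on the block. I did not push a second time to confirm the stop. It rests on that force rise, on the depth being within the 60 to 90 mm range, and on the pack not moving (within about 0.3 mm) when I let go.

**Start button:** My fingertips were about 6 mm below the button's rest height, with 16 N on the wrist, so it was fully down. Afterwards it measured 107 mm high, against about 108 mm before, so it came back up.

**Final checks:** The pack's top is level at about 54.5 mm, which matches lying on the channel floor, and it is straight in the mouth. The arm is clear of everything, and in the last scene picture the blue-ended pack and the other things look where they were.

**Disagreements:** The top and wrist cameras differed by 2 to 3 mm sideways, so I corrected using the pack as seen in the grip. My last two checks of the pack's depth agree within about 1 mm. The flap's final angle could not be seen directly.

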